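# Hold a slip sample cell in the gauge's light path

## Task

First take the dark-check rod out of the socket in the middle of the light gauge and stand it upright in the narrow holder cup, let go there. Then pick the sample cell out of the tray, gripping it only by its two frosted sides and never touching its clear windows, and finish while still holding it upright in the gauge's light path, clear of the gauge: windows square to the light, midway between lamp and sensor, the middle of the windows in line with the lens centres. Do not disturb the bowl, the wooden rib or the spare jar.

Things in the scene. Friction and masses are not known exactly. Their poses are not given: they have to be found in the camera images.
- gauge: Light gauge, fixed: aluminium base plate 90 (x) x 240 (y) x 8 mm with two equal grey housings, 70 (x) x 50 (y) mm and 100 mm tall, at its +y end (lamp) and -y end (sensor); the free gap between the housings is 128 mm (120 mm between the lens rings). In the middle stands a 40 x 40 mm socket block, top 24 mm above the table, with a 15.5 mm round hole 16 mm deep. Origin: centre of the underside; z up. The light runs along its y axis.
- light_point (a point): Middle of the light path, level with the centres of both lenses and midway between them: 72 mm above the gauge's origin (above the table), right over the socket hole. Its axes are the gauge's.
- rod: Dark-check rod, a dark steel round rod 14 mm in diameter and 118 mm long, 60 g. Stands loose in the gauge's socket with its foot 8 mm above the table, and may lean about 0.1 rad there. Origin: centre of its foot; z along the rod to its top.
- rod_top (a point): Centre of the rod's upper end, 118 mm from its foot.
- holder_cup: Holder cup, fixed: narrow upright steel cup on a round foot 72 mm across; outside 36 mm, inside 28 mm wide, rim 55 mm and inner floor 6 mm above the table. Origin: centre of its underside; z up. A rod let go in it may lean a little against the rim.
- tray: Shallow grey tray, fixed, 110 (x) x 170 (y) mm, floor 4 mm and rim 14 mm above the table. Origin: centre of its underside.
- cell: Sample cell, an upright closed rectangular cell 40 (x) x 24 (y) x 80 mm (a small stopper adds 3 mm on top), 80 g, standing loose on the tray's floor at any yaw within about 1.5 rad. Origin: centre of its underside; z up. Its x axis runs through the two frosted sides (grip here, 40 mm apart), its y axis through the two clear windows; the two ways round are the same.
- cell_frosted: The cell's two frosted white plastic sides, 24 mm wide (along y), 4 mm thick and 80 mm tall, with outer faces at x = +20 and -20 mm. Origin as cell.
- cell_windows: The cell's two clear windows between the frosted sides, 32 mm wide, facing +y and -y, set back 1.5 mm behind the edges of the frosted sides (outer faces at y = +10.5 and -10.5 mm). Not to be touched. Origin as cell.
- cell_middle (a point): Middle of the windows, on the cell's axis 36 mm above its underside; belongs in the light path.
- slip_bowl: Grey stoneware bowl, 124 mm across, 50 mm tall, loose; a bystander. Origin: centre of its underside.
- rib_wood: Flat oval wooden rib, 83 x 56 x 10 mm, loose on the table; a bystander. Origin: centre of its underside.
- spare_jar: Small round capped jar, 34 mm across, 36 mm tall, loose in the tray; a bystander. Origin: centre of its underside.
Things that resemble listed ones, but are neither listed nor needed, are in the scene too. Leave any blue look-alike of the holder_cup alone.

How it is judged:
On the way, in this order (a step that is already met when the one before it is completed fails the run):
1. the rod stands let go in the holder cup (horizontal distance between rod and holder_cup below 0.02 m and z of rod in the frame of holder_cup between -0.005 and 0.022 m and angle between rod's own z axis and vertical below 0.4 rad and height (world z) of rod_top above 0.09 m and contact force between the fingers and rod below 0.1 N and linear speed of rod below 0.05 m/s), for 0.2 s.
2. the cell is lifted clear of the tray by its frosted sides (z of cell in the frame of tray above 0.025 m and contact force between the fingers and cell_frosted above 0.5 N and contact force between cell and tray below 0.1 N), for 0.1 s.
At the end, for the whole second after the job is handed in: Rod let go, standing in the holder cup (foot within 20 mm of its axis, lean under 0.4 rad). Fingers hold the still cell by its frosted sides only, clear of the gauge, upright and square to the light within 0.17 rad, window middle within 10 mm sideways, 12 mm in height, 25 mm along the light (horizontal distance between rod and holder_cup below 0.02 m and z of rod in the frame of holder_cup between -0.005 and 0.022 m and angle between rod's own z axis and vertical below 0.4 rad and height (world z) of rod_top above 0.09 m and contact force between the fingers and rod below 0.1 N and linear speed of rod below 0.03 m/s and x of cell_middle in the frame of light_point between -0.01 and 0.01 m and y of cell_middle in the frame of light_point between -0.025 and 0.025 m and z of cell_middle in the frame of light_point between -0.012 and 0.012 m and angle between the y axis of cell and the y axis of gauge, either way round below 0.17 rad and angle between cell's own z axis and vertical below 0.17 rad and contact force between the fingers and cell_frosted above 1 N and contact force between the fingers and cell_windows below 0.1 N and contact force between cell and gauge below 0.1 N and linear speed of cell below 0.02 m/s); the arm keeps its last pose, push and grip.
It fails at once if the fingers touch a clear window (contact force between the fingers and cell_windows above 0.5 N).
It fails at once if a bystander is disturbed (moved over 20 mm) (distance of any of slip_bowl, rib_wood, spare_jar from where it was at the start of the episode above 0.02 m).
It also fails if it takes over 54 s, if anything falls off the work surface, if the arm or the gripper's body presses on something with over 40 N, if the wrist force passes 120 N, or if a joint passes its speed limit or range.

## Robot

A 7-joint arm with a two-finger parallel gripper is mounted at the origin on a cart in front of the work surface, level with it; the furniture and walls round the work are solid. World frame = base frame: x ahead of the robot, y to its left, z up, the work surface at z = 0. Lengths are in m, angles in rad, forces in N, time in s.
With the tool pointing down it reaches from about 0.425 to 0.95 m from the base axis. Payload 4.7 kg.
Tool frame: the origin (TCP) lies at the very end of the fingers, on their centre line; the grasp point (between the pads) lies 19 mm behind it; z points along the fingers, y is the line along which they close (so a half turn about z gives the same grasp; the last joint's range is limited). The gripper opens to 85 mm and grips with 20 to 120 N. Pads are 22 mm wide; open, the fingers measure 114 mm over their backs; the gripper's body (76 mm by 85 mm) begins 54 mm behind the grasp point. The pads swing forward as they close: fully open they stand 13 mm farther back than shut.
Start: joints at [1.111, 0.469, -0.049, 1.532, 0.024, 1.141, -0.082], TCP at [0.282, -0.613, 0.231] pointing down, gripper open.
Joint ranges: [-2.59, 2.59], [-0.33, 1.99], [-1.39, 1.29], [0.1, 2.45], [-1.04, 4.18], [0.21, 1.99], [-2.66, 2.66]. Speed limits (rad/s): [2.57, 2.57, 3.14, 3.14, 3.14, 3.14, 3.14].

## Interface

Orientations are given as a unit quaternion [x, y, z, w].
In Python, from workcell import status, grab_frame, camera_info, order gives the robot as it stands.
- The arm moves only by the tool move_arm, never from a script. Its argument "plan" is text: rows parted by semicolons, each of 5 numbers parted by spaces: the gripper command: -1 is shut, 1 is fully open, values between are in proportion, then the shift along the tool's x, y, z in m, then the turn about the tool's z in rad. A call has 1 to 20 rows; each row shifts and turns the commanded pose from where the row before left it, along the tool's axes as they then stand; what a row does not reach is not made up. A row lasts 1/8 s, in which the tool goes at most 62.5 mm and 10.7 degrees, less where a joint would pass 70% of its speed; a pose out of reach is approached as far as the arm can. A call is refused whole if a number of a shift passes 0.0625 or a number of a turn 0.188, either way. A call with a gripper value outside its range is refused whole. The fingers move at their own pace and stop on an object; "grip_force" is the grip in N (left out, the last holds). Time passes only in rows, so rows that do not move let the fingers close. It gives the time, the measured TCP pose, the force, the opening and the grip force at its end, in the units of the state.
- status.observe(): the state, without advancing time (a new reading comes with each control period).
- grab_frame(name): name is "side" or "top"; returns (picture, depth): 384x512x3 uint8, blue, green, red; 384x512 float32, m along the optical axis (not along the pixel's ray), 0 where there is no reading.
- camera_info(name): a dict with "mtx" (3x3 intrinsics, pixels), "k1" (the pictures are not rectified: a ray, as slopes to the right and down, at radius r is drawn at 1 + k1 r^2 times it, then the intrinsics apply), "pose" (4x4, takes a point from camera to world coordinates). Camera axes: x right, y up, looking along -z (the intrinsics and any distortion apply to the point x, -y, -z); pixel columns grow to the right and rows downward; lengths in m; the calibration is good to about 2 mm. A picture is of the moment at which its call begins. camera_info takes no time and is no camera call.
- order.sign_off(): hands the job in; it is judged then, once.
The state is a dict: "t": time; "joints": joint angles; "qvel": joint speeds; "effort": joint torques, N m; "tool_pos": TCP position; "eef_rot": TCP orientation; "contact_force": force on the tool from outside, world axes, zero at the start; "wrist_torque": the same for the moment, N m; "width": opening from 0.0 (shut) to 1.0 (fully open); "grip_force": force on a finger pad.
Only numpy, scipy, OpenCV 4.12 (cv2) and the standard library are available. Lean on these libraries where they do the work, as an engineer would, in place of code of your own. Each camera call takes 0.05 s, during which the arm holds its last target. There are 200 camera calls.

## Working session

There is one attempt and no reset: what is moved stays moved. The work goes in short steps, Python scripts to look and compute and a tool call to move; the robot and the scene stay as the last step left them, time stands still between calls to the robot, and variables do not carry over. Pictures are saved under pics/ and viewed, at most 10 in all, crops included, and the job is handed in when it is done.

Besides the shell and the picture viewer there is one more tool, called after ">>>" as name(argument=value, ...) on one line, values as JSON. move_arm: Moves the arm, as the interface text tells. Its arguments: {"type":"object","properties":{"plan":{"type":"string"},"grip_force":{"type":"number"}},"required":["plan"]}

```bash
mkdir -p pics; ls; cat > h.py <<'E'
import numpy as np,cv2
from workcell import status,grab_frame,camera_info,order
def cam(n):
    c=camera_info(n);return np.array(c['mtx']),float(c['k1']),np.array(c['pose'])
def ray(n,u,v):
    K,k,T=cam(n)
    p=cv2.undistortPoints(np.array([[[u,v]]],float),K,np.array([k,0,0,0.]),None)[0,0] if False else None
    d=np.array([(u-K[0,2])/K[0,0],(v-K[1,2])/K[1,1]]);s=d.copy()
    for _ in range(20): s=d/(1+k*(s@s))
    return T[:3,3],T[:3,:3]@np.array([s[0],-s[1],-1])
def onz(n,u,v,z):
    o,d=ray(n,u,v);return o+d*(z-o[2])/d[2]
def cloud(n,D):
    K,k,T=cam(n);H,W=D.shape
    uv=np.stack(np.meshgrid(np.arange(W),np.arange(H)),-1).astype(float)
    d=(uv-[K[0,2],K[1,2]])/[K[0,0],K[1,1]];s=d.copy()
    for _ in range(20): s=d/(1+k*(s**2).sum(-1,keepdims=True))
    P=np.concatenate([s[...,:1],-s[...,1:],-np.ones((H,W,1))],-1)*D[...,None]
    P=P@T[:3,:3].T+T[:3,3];P[D==0]=np.nan
    return P
def pix(n,P):
    K,k,T=cam(n);q=T[:3,:3].T@(np.array(P)-T[:3,3]);s=np.array([q[0],-q[1]])/-q[2]
    s=s*(1+k*s@s);return K[0,0]*s[0]+K[0,2],K[1,1]*s[1]+K[1,2]
E
python3 - <<'E'
from h import *
for n in('side','top'):
    im,D=grab_frame(n);np.savez('f_'+n,im=im,D=D)
    cv2.imwrite(f'pics/{n}0.png',cv2.resize(im,(768,576)))
    print(n,cam(n),D.min(),D.max())
print(status.observe())
E
```

```text
pics
side (array([[400.48461388,   0.        , 259.69555727],
       [  0.        , 400.48461388, 191.74109769],
       [  0.        ,   0.        ,   1.        ]]), 0.036960418292296376, array([[-0.83441878,  0.20946021, -0.50977615, -0.08650287],
       [-0.55110509, -0.3081541 ,  0.77545098,  0.9880842 ],
       [ 0.00533651,  0.92799109,  0.37256416,  0.49858204],
       [ 0.        ,  0.        ,  0.        ,  1.        ]])) 0.0 3.9999855
top (array([[376.37088559,   0.        , 261.58076492],
       [  0.        , 376.37088559, 185.56079863],
       [  0.        ,   0.        ,   1.        ]]), -0.08854809820437738, array([[ 0.00597123,  0.99763402, -0.06848875,  0.36353474],
       [-0.99996562,  0.00556309, -0.00614828,  0.11093691],
       [-0.00575272,  0.06852311,  0.99763294,  1.3598286 ],
       [ 0.        ,  0.        ,  0.        ,  1.        ]])) 0.0 2.2058794
{'t': 0.1, 'joints': array([ 1.11108466,  0.46940586, -0.04860009,  1.53353887,  0.02410275,
        1.14102406, -0.08231288]), 'qvel': array([ 0.00016314, -0.0014005 ,  0.00176731, -0.00469915, -0.00116837,
        0.00057132, -0.00105461]), 'effort': array([ 1.18002550e-03, -5.11511207e+01, -4.66870330e-02, -2.38389355e+01,
        1.08111673e-02,  4.35650552e-03,  1.16625557e-05]), 'tool_pos': array([ 0.28168556, -0.61284837,  0.23035107]), 'eef_rot': array([ 9.76887085e-01,  2.13754117e-01, -2.21599374e-04, -8.67371125e-04]), 'contact_force': array([ 0.15322861,  1.03514149, -0.14887266]), 'wrist_torque': array([ 0.0034478 , -0.00124711, -0.01791113]), 'grip_force': 0.0, 'width': 0.9996304924604872}
```

View pics/side0.png

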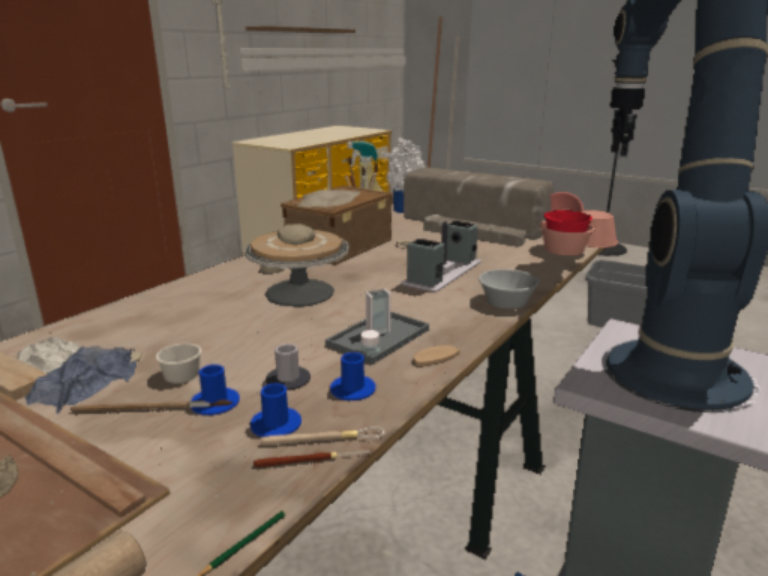

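View pics/top0.png

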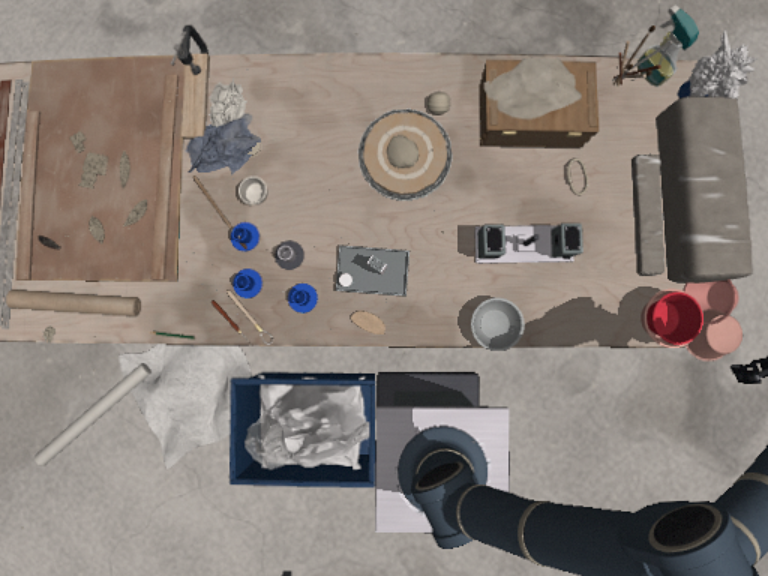

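Both views: the grey steel cup stands at top-view (289,254) and side-view (287,365). The blue look-alikes are at top (243,236), (246,283) and (302,297). The cell is at top (376,264), the jar at (346,280), the gauge at (525,241) with its rod at (525,240), and the bowl at (497,323). I choose the grey cup, and next I check everything in one close crop.

```bash
python3 - <<'E'
from h import *
f={n:np.load(f'f_{n}.npz') for n in('side','top')}
C={n:cloud(n,f[n]['D']) for n in f}
def crop(n,u,v,w,h,s):  # in 768 px coords
    a=f[n]['im'];u,v=u/1.5,v/1.5
    return cv2.resize(a[int(v-h/2):int(v+h/2),int(u-w/2):int(u+w/2)],(w*s,h*s),interpolation=cv2.INTER_CUBIC)
a=crop('top',525,240,80,56,5);b=crop('top',372,270,80,56,5);c=crop('side',442,258,80,56,5);d=crop('side',378,318,80,56,5)
cv2.imwrite('pics/c1.png',np.vstack([np.hstack([a,b]),np.hstack([c,d])]))
# table level and cloud boxes
def reg(n,x0,x1,y0,y1,z0,z1):
    P=C[n].reshape(-1,3);m=(P[:,0]>x0)&(P[:,0]<x1)&(P[:,1]>y0)&(P[:,1]<y1)&(P[:,2]>z0)&(P[:,2]<z1);return P[m]
for nm,u,v in [('gauge',525,241),('cup',289,254),('cell',376,264),('tray',372,270),('jar',346,280),('bowl',497,323),('rib',367,321)]:
    print(nm,onz('top',u/1.5,v/1.5,0.0).round(3),C['top'][int(v/1.5),int(u/1.5)].round(3))
for n in C:
    P=reg(n,.5,.7,.0,.3,-.05,.02);print(n,'table z',np.median(P[:,2]))
for n,(x0,x1,y0,y1) in {'gauge':(.4,.7,-.36,-.05),'tray':(.35,.65,.05,.3),'cup':(.45,.65,.3,.45)}.items():
  for k in C:
    P=reg(k,x0,x1,y0,y1,.03,.2); print(n,k,len(P),np.histogram(P[:,2],np.arange(.03,.15,.01))[0])
E
```

```text
gauge [ 0.55  -0.203  0.   ] [ 0.547 -0.194  0.041]
cup [0.515 0.371 0.   ] [0.515 0.372 0.008]
cell [0.491 0.159 0.   ] [0.483 0.158 0.085]
tray [0.477 0.169 0.   ] [0.477 0.169 0.004]
jar [0.452 0.231 0.   ] [0.452 0.23  0.04 ]
bowl [ 0.351 -0.133  0.   ] [ 0.352 -0.13   0.009]
rib [0.354 0.18  0.   ] [0.354 0.182 0.006]
side table z 0.0024572348042461445
top table z 0.0001485550828703719
gauge side 1144 [121 150 151 121 130 143 164 140  10  14   0]
gauge top 908 [ 32  67  56  21  56  44 379 240   4   9   0]
tray side 632 [ 96 110  51  56  54  75   0 104  65  21   0]
tray top 351 [ 44  26   2   4   4  70   7 117  65  12   0]
cup side 258 [67 93 98  0  0  0  0  0  0  0  0]
cup top 67 [19 14 31  3  0  0  0  0  0  0  0]
```

View pics/c1.png

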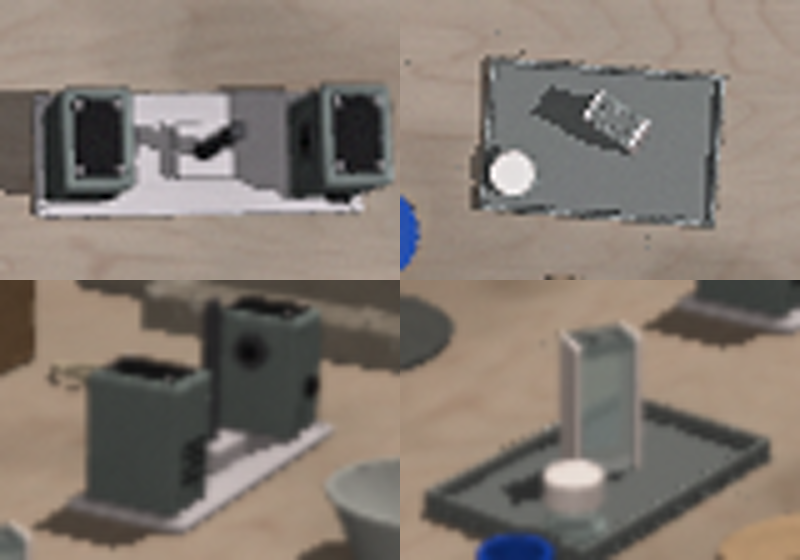

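The crop shows the rod as the dark bar in the top view, from its foot near (200,150) to its top near (240,130). In the side view it is the vertical dark strip at (212,335). The cell's frosted ends lie at (598,105) and (640,135) in the top crop, with the jar at (512,172). Now the exact numbers.

```bash
cat >> h.py <<'E'
def reg(P,x0,x1,y0,y1,z0,z1):
    P=P.reshape(-1,3);m=(P[:,0]>x0)&(P[:,0]<x1)&(P[:,1]>y0)&(P[:,1]<y1)&(P[:,2]>z0)&(P[:,2]<z1);return P[m]
def rect(P):
    r=cv2.minAreaRect((P[:,:2]*1000).astype(np.float32));return np.round(r[0],1),np.round(r[1],1),round(r[2],1)
E
python3 - <<'E'
from h import *
f={n:np.load(f'f_{n}.npz') for n in('side','top')}
C={n:cloud(n,f[n]['D']) for n in f}
for n in C:
    P=C[n]
    print(n)
    print(' plate',rect(reg(P,.46,.63,-.36,-.06,.005,.012)))
    print(' houses',rect(reg(P,.46,.63,-.36,-.05,.08,.11)))
    for z in(.03,.05,.07,.09,.11):
        Q=reg(P,.5,.6,-.255,-.155,z-.01,z+.01)
        if len(Q):print('  rod',z,len(Q),np.median(Q,0).round(4),np.ptp(Q,0).round(3))
    Q=reg(P,.5,.6,-.27,-.14,.1,.14);print(' rodtop',Q.round(3).tolist()[:14])
    Q=reg(P,.43,.55,.1,.2,.078,.1);print(' cell',len(Q),rect(Q),np.median(Q,0).round(4),Q[:,2].max())
    Q=reg(P,.43,.55,.1,.2,.03,.1);print(' cellall',len(Q),rect(Q))
    Q=reg(P,.48,.56,.33,.42,.048,.06);print(' cup',len(Q),rect(Q),np.percentile(Q[:,2],[5,50,95]))
    Q=reg(P,.38,.58,.05,.28,.009,.02);print(' tray',rect(Q))
    Q=reg(P,.42,.48,.2,.26,.03,.045);print(' jar',rect(Q),np.median(Q[:,2]))
    Q=reg(P,.25,.45,-.25,-.02,.04,.06);print(' bowl',rect(Q))
# white strips on cell in top view
im=f['top']['im'];u0,v0=376/1.5,264/1.5
g=cv2.cvtColor(im,cv2.COLOR_BGR2GRAY)[164:190,236:266];print(g)
E
```

```text
side
 plate (array([ 529. , -205.1]), array([268.8,  87.1]), 84.5)
 houses (array([ 541.5, -190.1]), array([ 71.3, 227.9]), 1.0)
  rod 0.03 35 [ 0.5297 -0.1961  0.0258] [0.023 0.042 0.019]
  rod 0.05 10 [ 0.5375 -0.1932  0.0512] [0.003 0.01  0.017]
  rod 0.07 22 [ 0.54   -0.1988  0.0704] [0.017 0.064 0.018]
  rod 0.09 25 [ 0.5421 -0.1929  0.0908] [0.021 0.068 0.018]
  rod 0.11 21 [ 0.5419 -0.192   0.1098] [0.013 0.014 0.019]
 rodtop [[0.545, -0.191, 0.13], [0.547, -0.202, 0.127], [0.542, -0.2, 0.128], [0.542, -0.186, 0.128], [0.54, -0.189, 0.128], [0.54, -0.198, 0.125], [0.55, -0.193, 0.121], [0.543, -0.188, 0.124], [0.541, -0.192, 0.123], [0.538, -0.193, 0.123], [0.54, -0.204, 0.12], [0.565, -0.268, 0.101], [0.56, -0.265, 0.103], [0.558, -0.27, 0.102]]
 cell 87 (array([485.3, 159.7]), array([41.2, 24.6]), 60.9) [0.4829 0.1641 0.0856] 0.08975091447995576
 cellall 339 (array([485.1, 160. ]), array([40.8, 26.3]), 59.3)
 cup 118 (array([511.9, 374.5]), array([34.9, 35.8]), 57.8) [0.04852664 0.05406551 0.05795065]
 tray (array([475.1, 170.9]), array([173., 113.]), 86.0)
 jar (array([450.
[... 3887 characters left out ...]
121 121 123 123 121 122
  120 121 121 122 122 122 121 120 122 122 122 121]
 [118 120 119 121 120 121 119 121 120 122 122 122 123 122 119 121 123 120
  123 122 121 121 122 122 122 120 122 123 120 121]
 [116 120 121 122 121 121 119 121 121 121 121 121 121 122 120 122 120 122
  122 121 120 119 121 120 121 124 122 121 122 122]
 [119 120 123 118 120 122 121 122 121 120 121 120 124 122 121 122 120 123
  120 121 120 123 121 123 119 120 123 121 119 120]
 [124 119 120 119 122 121 121 122 121 120 121 122 123 122 121 121 122 122
  122 122 122 122 121 122 120 122 119 121 120 120]
 [120 120 120 121 120 120 122 121 122 121 121 121 120 120 121 121 120 120
  122 121 120 121 122 122 120 122 122 120 123 122]]
```

Measured, and agreeing in both views:
- **Gauge:** centre (0.543, -0.195), yaw +0.024.
- **Rod:** top at (0.545, -0.195, 0.127).
- **Cup:** (0.513, 0.373), rim at 0.055.
- **Cell:** (0.485, 0.158), top at 0.085, grip axis at 1.01 rad.

The sizes match the text, so I start moving.

>>> move_arm(plan="1 0 0 -0.015 -0.166;1 0 0 -0.015 -0.166;1 0 0 -0.015 -0.166;1 0 0 -0.015 -0.166;1 0 0 -0.015 -0.166;1 0 0 -0.015 -0.166;1 0 0 -0.015 -0.168;1 0.041 0.027 0 0;1 0.041 0.027 0 0;1 0.041 0.027 0 0;1 0.041 0.027 0 0;1 0.041 0.027 0 0;1 0.041 0.027 0 0;1 0.041 0.027 0 0;1 0.041 0.027 0 0;1 0.041 0.027 0.03 0;1 0.041 0.027 0.03 0;1 0 0 0 0;1 0 0 0 0", grip_force=30)

```text
t: 2.48
tool_pos: [0.5418, -0.1976, 0.2761]
eef_rot: [0.699, 0.715, -0.0, -0.0]
contact_force: [-0.5, 0.4, 0.6]
width: 0.997
grip_force: 0.0
```

>>> move_arm(plan="1 0.003 0.001 0.04 0;1 0 0 0.04 0;1 0 0 0.04 0;1 0 0 0.04 0;1 0 0 0.02 0;1 0 0 0.015 0;1 0 0 0 0;-1 0 0 0 0;-1 0 0 0 0;-1 0 0 0 0;-1 0 0 0 0;-1 0 0 0 0;-1 0 0 0 0")

```text
t: 4.1
tool_pos: [0.5433, -0.194, 0.0817]
eef_rot: [0.699, 0.716, 0.0, 0.0]
contact_force: [0.9, -1.2, 3.1]
width: 0.153
grip_force: 29.3
```

```bash
python3 - <<'E'
from h import *
s=status.observe();print(s['tool_pos'],s['width'],s['grip_force'],s['contact_force'])
for n in('side','top'):
    im,D=grab_frame(n);P=cloud(n,D)
    for z in(.035,.05,.065,.08):
        Q=reg(P,.5,.6,-.24,-.155,z-.008,z+.008)
        if len(Q):print(n,z,len(Q),np.median(Q,0).round(4))
    if n=='side':
        u,v=map(int,pix(n,[.543,-.195,.08]));cv2.imwrite('pics/s2.png',cv2.resize(im[v-60:v+60,u-80:u+80],(640,480),interpolation=cv2.INTER_CUBIC))
E
```

```text
[ 0.5433109  -0.19396686  0.08174224] 0.1526669223722343 29.256357550621033 [ 0.86023073 -1.16590083  3.05199542]
side 0.035 15 [ 0.536  -0.1958  0.0307]
side 0.05 8 [ 0.5369 -0.1961  0.0494]
side 0.065 9 [ 0.537  -0.1947  0.0656]
side 0.08 19 [ 0.5411 -0.1894  0.0848]
top 0.035 11 [ 0.5448 -0.1923  0.029 ]
top 0.05 3 [ 0.5422 -0.1928  0.0469]
top 0.065 1 [ 0.5406 -0.193   0.0589]
top 0.08 5 [ 0.5418 -0.1926  0.0859]
```

View pics/s2.png

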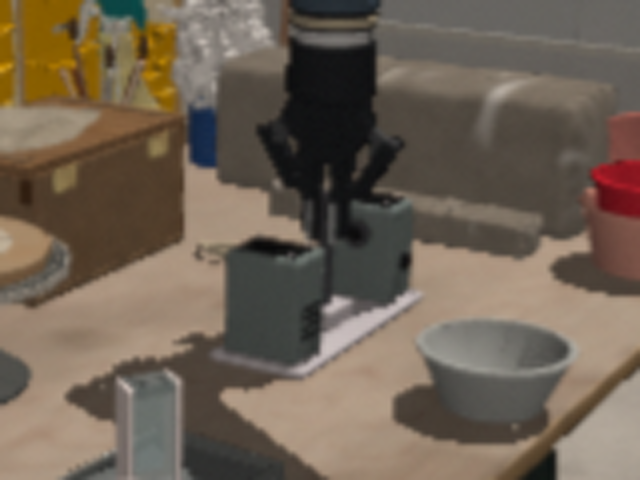

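The crop shows the fingers closed on the rod between the housings at about (325,235). The 13 mm opening fits the rod, so I lift it and carry it over.

>>> move_arm(plan="-1 0 0 -0.02 0;-1 0 0 -0.03 0;-1 0 0 -0.04 0;-1 0 0 -0.04 0;-1 0 0 -0.03 0;-1 0.03 0 0 0;-1 0.048 -0.0014 0 0;-1 0.048 -0.0014 0 0;-1 0.048 -0.0014 0 0;-1 0.048 -0.0014 0 0;-1 0.048 -0.0014 0 0;-1 0.048 -0.0014 0 0;-1 0.048 -0.0014 0 0;-1 0.048 -0.0014 0 0;-1 0.048 -0.0014 0 0;-1 0.048 -0.0014 0 0;-1 0.048 -0.0015 0 0;-1 0.01 -0.001 0 0;-1 0 0 0 0;-1 0 0 0 0")

```text
t: 6.7
tool_pos: [0.5136, 0.3714, 0.2408]
eef_rot: [0.699, 0.715, -0.001, 0.001]
contact_force: [0.4, 0.3, -0.5]
width: 0.15
grip_force: 29.3
```

```bash
python3 - <<'E'
from h import *
s=status.observe();print(s['tool_pos'],s['width'],s['grip_force'],s['contact_force'])
o=[]
for n in('side','top'):
    im,D=grab_frame(n);P=cloud(n,D)
    for z in np.arange(.12,.24,.02):
        Q=reg(P,.48,.55,.33,.42,z-.01,z+.01)
        if len(Q):print(n,z.round(2),len(Q),np.median(Q,0).round(4),np.ptp(Q,0).round(3))
    Q=reg(P,.48,.56,.33,.42,.048,.06);print(' cup',len(Q),rect(Q))
    if n=='side':
        u,v=map(int,pix(n,[.513,.37,.12]));cv2.imwrite('pics/s3.png',cv2.resize(im[v-60:v+60,u-80:u+80],(640,480),interpolation=cv2.INTER_CUBIC))
E
```

```text
[0.51355651 0.37141425 0.24080144] 0.15043606444204108 29.3365216255188 [ 0.37403188  0.28028686 -0.51094217]
side 0.18 50 [0.5088 0.3731 0.1806] [0.011 0.011 0.019]
side 0.2 54 [0.5091 0.3721 0.2006] [0.014 0.013 0.02 ]
side 0.22 51 [0.5088 0.373  0.2205] [0.011 0.011 0.019]
 cup 119 (array([511.8, 374.1]), array([35.2, 34.7]), 85.7)
 cup 0 (array([0., 0.]), array([0., 0.]), 0.0)
```

View pics/s3.png

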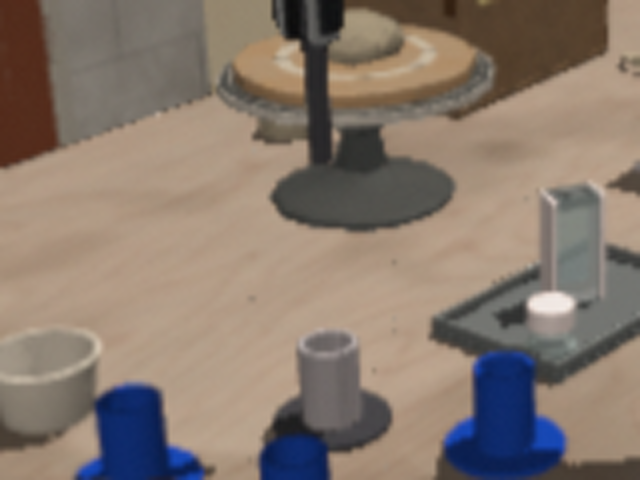

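The crop shows the rod hanging vertical at (318,130), with the steel cup at (330,375) below it. The two views average to a 2.5 mm shift in +y. I lower the rod partway in and check the force.

>>> move_arm(plan="-1 0.0025 -0.001 0.03 0;-1 0 0 0.03 0;-1 0 0 0.03 0;-1 0 0 0.015 0;-1 0 0 0.01 0;-1 0 0 0.01 0;-1 0 0 0.01 0;-1 0 0 0 0;-1 0 0 0 0")

```text
t: 7.92
tool_pos: [0.5119, 0.3763, 0.1067]
eef_rot: [0.699, 0.716, 0.0, 0.0]
contact_force: [0.6, 0.2, -2.1]
width: 0.156
grip_force: 29.3
```

>>> move_arm(plan="-1 -0.001 0 0.008 0;-1 0 0 0.008 0;-1 0 0 0.007 0;-1 0 0 0 0;-1 0 0 0 0")

```text
t: 8.55
tool_pos: [0.5118, 0.3751, 0.0834]
eef_rot: [0.699, 0.716, 0.0, -0.0]
contact_force: [0.5, 0.9, -0.3]
width: 0.158
grip_force: 29.4
```

```bash
python3 - <<'E'
from h import *
s=status.observe();print(s['tool_pos'],s['width'],s['grip_force'],s['contact_force'])
im,D=grab_frame('side');P=cloud('side',D)
for z in (.06,.075,.09):
    Q=reg(P,.48,.55,.33,.42,z-.008,z+.008);print(z,len(Q),np.median(Q,0).round(4))
u,v=map(int,pix('side',[.513,.37,.06]));cv2.imwrite('pics/s4.png',cv2.resize(im[v-45:v+45,u-60:u+60],(640,480),interpolation=cv2.INTER_CUBIC))
E
```

```text
[0.51182951 0.37513692 0.08335186] 0.15806325081261066 29.3515607714653 [ 0.45415558  0.91759128 -0.28170896]
0.06 99 [0.5065 0.3768 0.0565]
0.075 34 [0.5076 0.3766 0.0752]
0.09 64 [0.5111 0.3814 0.0931]
```

View pics/s4.png

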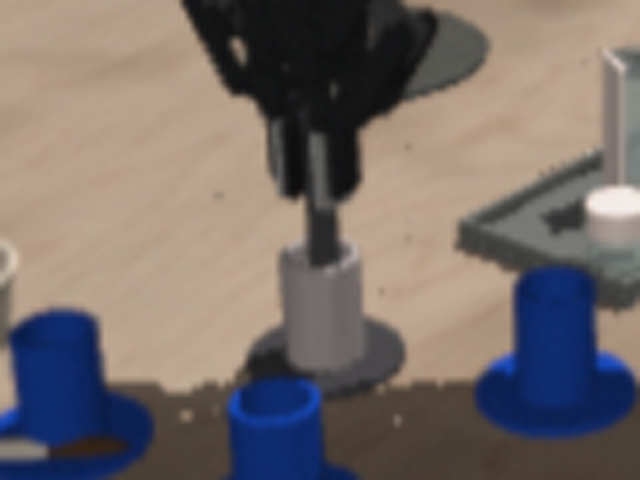

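The crop shows the rod inside the steel cup's mouth at (322,255). Contact is negligible, so I let go and rise.

>>> move_arm(plan="-1 0 0 0.002 0;0 0 0 0 0;1 0 0 0 0;1 0 0 0 0;1 0 0 0 0;1 0 0 0 0;1 0 0 0 0;1 0 0 0 0;1 0 0 -0.03 0;1 0 0 -0.04 0;1 0 0 -0.04 0;1 0 0 -0.04 0;1 0 0 -0.02 0;1 0 0 0 0")

```text
t: 10.35
tool_pos: [0.5121, 0.3754, 0.2522]
eef_rot: [0.699, 0.716, 0.001, 0.0]
contact_force: [0.2, -0.1, -1.0]
width: 0.998
grip_force: 0.0
```

```bash
python3 - <<'E'
from h import *
s=status.observe();print(s['tool_pos'],s['eef_rot'],s['width'])
for n in('side','top'):
    im,D=grab_frame(n);P=cloud(n,D)
    for z in (.065,.08,.095,.11,.125):
        Q=reg(P,.46,.57,.32,.43,z-.008,z+.008)
        if len(Q): print(n,z,len(Q),np.median(Q,0).round(4),np.ptp(Q,0).round(3))
    Q=reg(P,.43,.55,.1,.2,.05,.1);print(' cell',len(Q),rect(Q) if len(Q)>3 else 0)
E
```

```text
[0.51208948 0.37539498 0.25223639] [6.98601219e-01 7.15510349e-01 1.08853820e-03 3.03570262e-04] 0.9978019312477364
side 0.065 49 [0.507  0.3766 0.0623] [0.033 0.029 0.016]
side 0.08 37 [0.507  0.376  0.0797] [0.013 0.009 0.015]
side 0.095 38 [0.5073 0.3757 0.0956] [0.013 0.013 0.016]
side 0.11 38 [0.5067 0.3765 0.1109] [0.013 0.012 0.016]
side 0.125 29 [0.5089 0.3758 0.1228] [0.012 0.011 0.01 ]
 cell 234 (array([484.5, 160.6]), array([40.4, 27.8]), 57.2)
 cell 83 (array([485. , 156.6]), array([39.9, 22. ]), 57.0)
```

The rod stands free and vertical in the cup. Next I go over the cell and turn the tool by -0.982.

>>> move_arm(plan="1 -0.0433 -0.0064 0 0;1 -0.0433 -0.0064 0 0;1 -0.0433 -0.0064 0 0;1 -0.0433 -0.0064 0 0;1 -0.0433 -0.0064 0 0;1 0 0 0 -0.164;1 0 0 0 -0.164;1 0 0 0 -0.164;1 0 0 0 -0.164;1 0 0 0 -0.164;1 0 0 0 -0.162;1 0 0 0.04 0;1 0 0 0.04 0;1 0 0 0.02 0;1 0 0 0 0;1 0 0 0 0")

```text
t: 12.45
tool_pos: [0.485, 0.158, 0.1514]
eef_rot: [0.279, 0.96, 0.0, -0.0]
contact_force: [0.7, 0.5, -0.5]
width: 1.0
grip_force: 0.0
```

```bash
python3 - <<'E'
from h import *
s=status.observe();print(s['tool_pos'],s['eef_rot'],2*np.arctan2(s['eef_rot'][1],s['eef_rot'][0]))
im,D=grab_frame('side')
u,v=map(int,pix('side',[.485,.158,.09]));cv2.imwrite('pics/s5.png',cv2.resize(im[v-45:v+45,u-60:u+60],(640,480),interpolation=cv2.INTER_CUBIC))
E
```

```text
[0.48502661 0.15798351 0.15137289] [ 2.78568951e-01  9.60416212e-01  1.47930488e-04 -1.35927247e-04] 2.5769851296650033
```

View pics/s5.png

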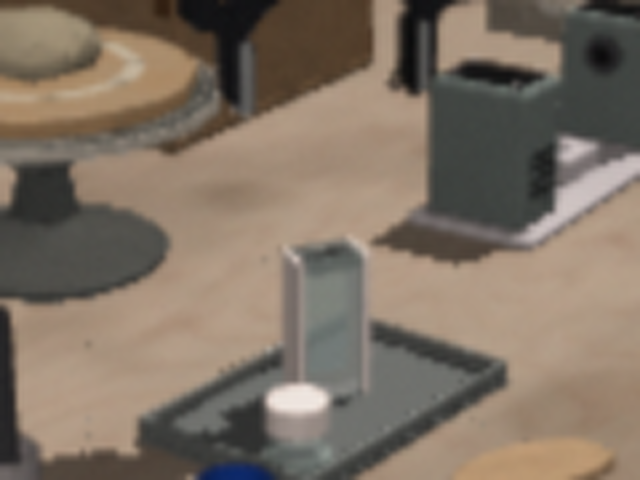

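The crop shows the fingers at (240,75) and (415,60). They straddle the cell at (325,320) in line with its frosted sides. I lower the tool and close.

>>> move_arm(plan="1 0 0 0.03 0;1 0 0 0.03 0;1 0 0 0.03 0;1 0 0 0.018 0;1 0 0 0 0;0.3 0 0 0 0;0.1 0 0 0 0;0 0 0 0 0;-0.2 0 0 0 0;-1 0 0 0 0;-1 0 0 0 0;-1 0 0 0 0;-1 0 0 0 0", grip_force=30)

```text
t: 14.12
tool_pos: [0.4855, 0.1579, 0.044]
eef_rot: [0.279, 0.96, 0.0, 0.001]
contact_force: [-0.6, -0.7, 5.9]
width: 0.465
grip_force: 30.9
```

The 39.5 mm opening matches the frosted sides. I lift, turn to the gauge and go above it.

>>> move_arm(plan="-1 0 0 -0.02 0;-1 0 0 -0.03 0;-1 0 0 -0.04 0;-1 0 0 -0.04 0;-1 0 0 -0.03 0;-1 0 0 0 0.164;-1 0 0 0 0.164;-1 0 0 0 0.164;-1 0 0 0 0.164;-1 0 0 0 0.164;-1 0 0 0 0.162;-1 -0.0443 0.0061 0 0;-1 -0.0443 0.0061 0 0;-1 -0.0443 0.0061 0 0;-1 -0.0443 0.0061 0 0;-1 -0.0443 0.0061 0 0;-1 -0.0443 0.0061 0 0;-1 -0.0443 0.0061 0 0;-1 -0.0443 0.0061 0 0;-1 0 0 0 0")

```text
t: 16.62
tool_pos: [0.5417, -0.1999, 0.2037]
eef_rot: [0.701, 0.713, -0.0, 0.0]
contact_force: [-0.5, 1.0, -1.2]
width: 0.465
grip_force: 30.5
```

```bash
python3 - <<'E'
from h import *
s=status.observe();print(s['tool_pos'],2*np.arctan2(s['eef_rot'][1],s['eef_rot'][0]),s['width'],s['grip_force'])
im,D=grab_frame('side');P=cloud('side',D)
Q=reg(P,.49,.6,-.25,-.14,.13,.26)
for z in np.arange(.15,.26,.01):
    q=Q[abs(Q[:,2]-z)<.005]
    if len(q)>5: print(z.round(2),len(q),rect(q))
u,v=map(int,pix('side',[.543,-.195,.15]));cv2.imwrite('pics/s6.png',cv2.resize(im[v-60:v+60,u-80:u+80],(640,480),interpolation=cv2.INTER_CUBIC))
E
```

```text
[ 0.54174035 -0.19987514  0.20366504] 1.5877633686958688 0.46541849944993346 30.479705929756165
0.17 34 (array([ 537.1, -193.2]), array([40.4, 18.6]), 21.5)
0.18 38 (array([ 538.7, -201.3]), array([29.8, 36.7]), 89.1)
0.19 37 (array([ 537.1, -190.3]), array([41.4, 17.1]), 19.0)
0.2 41 (array([ 538. , -191.1]), array([41.4, 15.3]), 15.3)
0.21 43 (array([ 543.7, -192.1]), array([61. , 19.1]), 8.2)
0.22 59 (array([ 538.6, -191.6]), array([67.2, 19.5]), 12.5)
0.23 60 (array([ 538.2, -190.2]), array([67.4, 20.8]), 12.5)
0.24 63 (array([ 541.3, -194.7]), array([23.7, 67.8]), 87.4)
0.25 60 (array([ 538.7, -194.5]), array([23. , 91.5]), 80.9)
0.26 33 (array([ 539.7, -198.8]), array([98.7, 30. ]), 1.1)
```

View pics/s6.png

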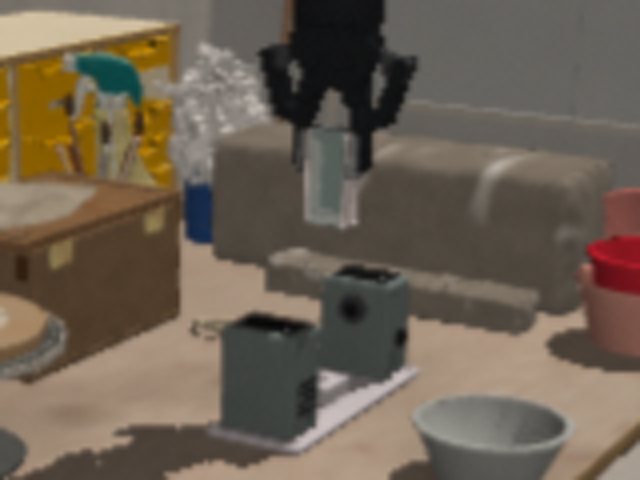

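The crop shows the cell held upright by its sides at (332,180), above the gauge gap. It needs +5 mm in y, +1.5 mm in x and 128 mm down.

>>> move_arm(plan="-1 0.005 0.001 0.02 0;-1 0 0 0.03 0;-1 0 0 0.03 0;-1 0 0 0.025 0;-1 0 0 0.015 0;-1 0 0 0.008 0;-1 0 0 0 0;-1 0 0 0 0;-1 0 0 0 0")

```text
t: 17.8
tool_pos: [0.5437, -0.1905, 0.0761]
eef_rot: [0.699, 0.716, 0.0, 0.001]
contact_force: [-1.0, 0.3, -1.5]
width: 0.469
grip_force: 30.5
```

```bash
python3 - <<'E'
from h import *
s=status.observe();print(s['tool_pos'],2*np.arctan2(s['eef_rot'][1],s['eef_rot'][0]),s['width'],s['grip_force'],s['contact_force'])
for n in('side','top'):
    im,D=grab_frame(n);P=cloud(n,D)
    print(n,'houses',[rect(reg(P,.46,.63,a,b,.085,.106)) if len(reg(P,.46,.63,a,b,.085,.106))>3 else 0 for a,b in((-.36,-.255),(-.135,-.05))])
    Q=reg(P,.49,.6,-.245,-.145,.03,.085);print(rect(Q) if len(Q)>3 else 0, Q[:,2].min() if len(Q) else 0)
    Q=reg(P,.46,.57,.32,.43,.06,.14)
    if len(Q):print(' rod',len(Q),np.median(Q,0).round(3),Q[:,2].max())
    if n=='side':
        u,v=map(int,pix('side',[.543,-.195,.08]));cv2.imwrite('pics/s7.png',cv2.resize(im[v-42:v+42,u-56:u+56],(640,480),interpolation=cv2.INTER_CUBIC))
E
```

```text
[ 0.54367035 -0.19048406  0.07611729] 1.5947042567839165 0.46850833078982246 30.4789799451828 [-1.04158828  0.33013707 -1.47349557]
side houses [(array([ 534.4, -270.9]), array([72.6, 44.9]), 37.1), (array([ 541. , -102.9]), array([72.7, 48.5]), 2.0)]
(array([ 536.9, -190.6]), array([30., 42.]), 85.3) 0.039473721493676284
 rod 158 [0.507 0.376 0.095] 0.12661082281629849
top houses [0, (array([ 542.1, -109.2]), array([69.5, 50.5]), 0.8)]
(array([ 540.6, -183.9]), array([40.9,  2.8]), 2.4) 0.03400112330737848
 rod 30 [0.509 0.368 0.115] 0.12475746073833527
```

View pics/s7.png

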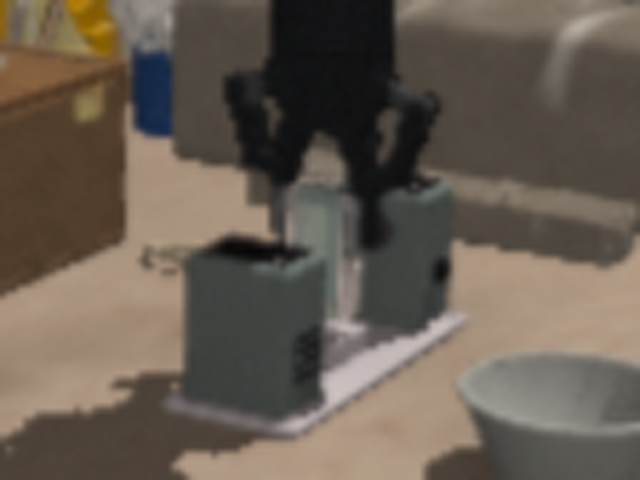

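The crop shows the cell between the housings at (320,250), clear of the socket. I trim by -4 mm in y and +1.5 mm in x, then hand in.

>>> move_arm(plan="-1 -0.004 0.0015 0 0;-1 0 0 0 0;-1 0 0 0 0;-1 0 0 0 0;-1 0 0 0 0;-1 0 0 0 0")

```text
t: 18.65
tool_pos: [0.5447, -0.1943, 0.0753]
eef_rot: [0.699, 0.716, -0.0, 0.0]
contact_force: [-0.2, -0.2, -0.5]
width: 0.465
grip_force: 30.5
```

```bash
python3 - <<'E'
from h import *
s=status.observe();print(s['tool_pos'],s['width'],s['grip_force'],s['contact_force'])
if abs(s['tool_pos'][2]-.076)<.004 and s['grip_force']>20: print(order.sign_off())
E
```

```text
[ 0.54473367 -0.19426538  0.07531455] 0.46454615927749693 30.47974169254303 [-0.19627064 -0.19639858 -0.47121312]
the job is handed in; nothing more can be done
None
```

I handed the job in at about 19 s: the rod stands let go in the steel cup, and the cell is held upright by its frosted sides in the middle of the light path; the hand-in returned no verdict.

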